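# Clear the stack on the leather bench into its shaped trays

### The arm

A 6-joint arm with a two-finger parallel gripper is mounted at the origin on the work surface. World frame = base frame: x ahead of the robot, y to its left, z up, the work surface at z = 0. Lengths are in mm, angles in rad, forces in N, time in s.
With the tool pointing down it reaches from about 275 to 825 mm from the base axis. Payload 4.9 kg.
Tool frame: the origin (TCP) lies at the very end of the fingers, on their centre line; the grasp point (between the pads) lies 19 mm behind it; z points along the fingers, y is the line along which they close (so a half turn about z gives the same grasp; the last joint's range is limited). The gripper opens to 85 mm and grips with 20 to 120 N. Pads are 22 mm wide; open, the fingers measure 114 mm over their backs; the gripper's body (76 mm by 85 mm) begins 54 mm behind the grasp point. The pads swing forward as they close: fully open they stand 13 mm farther back than shut.
Start: joints at [-1.411, 0.326, -0.193, 1.052, 0, 1.437], TCP at [159.287, -526.447, 201.981] pointing down, gripper open.
Joint ranges: [-2.65, 2.65], [-0.97, 1.79], [-1.3, 1.35], [-1.93, 2.1], [-1.47, 1.37], [-3.14, 3.14]. Speed limits (rad/s): [2.57, 2.57, 3.14, 3.14, 3.14, 3.14].

### API

Orientations are given as [roll, pitch, yaw] about the fixed x, y, z axes, in that order (R = Rz(yaw) Ry(pitch) Rx(roll)).
In Python, from bench import bot, solve_ik, imaging gives the robot as it stands. Calls block until the motion is done:
- bot.move_ptp(position, orientation): joint-space move of the TCP to a pose.
- bot.movel(position, rot=None, max_speed=150, threshold=None): straight line of the TCP; rot=None keeps the orientation; max_speed is the mean speed in mm/s. With threshold (N) it stops when the force on the tool has changed by that much, and returns True; else False.
- bot.move_j(angles): joint-space move.
- bot.grip(opening, effort=None): opening from 0.0 (shut) to 1.0 (fully open); effort is the grip in N (None keeps the last); returns when the fingers have stopped.
- bot.dwell(seconds).
- solve_ik(position, orientation): joint angles nearest the present ones, or None.
- bot.get_state(): the state.
- imaging.capture(name): name is "scene" or "top" or "wrist"; returns the picture (480x640x3 uint8, blue, green, red); there is no depth.
- imaging.camera_model(name): a dict with "K" (3x3 intrinsics, pixels), "k1" (the pictures are not rectified: a ray, as slopes to the right and down, at radius r is drawn at 1 + k1 r^2 times it, then the intrinsics apply), "position" and "rotation" of the camera in the world. Camera axes: x right, y up, looking along -z (the intrinsics and any distortion apply to the point x, -y, -z); pixel columns grow to the right and rows downward; lengths in mm; the calibration is good to about 2 mm. A picture is of the moment at which its call begins: read the wrist's pose just before it. camera_model takes no time and is no camera call; for the wrist camera it gives the pose at the moment of the call.
A pose or a line that the arm cannot do raises bot.IKError and nothing moves.
- bot.sign_off(): hands the job in; it is judged then, once.
The state is a dict: "t": time; "qpos": joint angles; "joint_velocities": joint speeds; "effort": joint torques, N m; "tcp_pos": TCP position; "orientation": TCP orientation; "contact_force": force on the tool from outside, world axes, zero at the start; "wrist_torque": the same for the moment, N m; "opening": opening from 0.0 (shut) to 1.0 (fully open); "gripper_force": force on a finger pad.
Only numpy, scipy, OpenCV 4.12 (cv2) and the standard library are available. Lean on these libraries where they do the work, as an engineer would, in place of code of your own. Each camera call takes 0.05 s, during which the arm holds its last target. There are 200 camera calls.

### The job

Clear the stack off the stone bench so that leather can be cut there: working from the top down, set the hexagonal weight, the round wax tin, the square rivet tin and the long stone case each upright into the shallow tray of its own shape, lying flat inside the rim. Set each one down and let go; do not drop or topple any, and leave the hammer and the glue jar where they are.

Things in the scene. Friction and masses are not known exactly. Their poses are not given: they have to be found in the camera images.
- weight_mid (a point): Steel hexagonal pattern weight, dark, on top of the stack: 30 mm across flats, 40 mm tall, about 0.24 kg. Point at its centre, 20 mm above its underside; z up, x square to one pair of flats (the other flats every 60 degrees). The tin beneath it is wider, so fingertips must stay above its underside.
- wax_mid (a point): Round copper-coloured wax tin with brass lid, second from the top: 42 mm diameter, 36 mm tall, about 0.12 kg. Point at its centre, 18 mm above its underside; z up.
- tin_mid (a point): Square bare-metal rivet tin, third from the top: 50 x 50 mm, 36 mm tall, about 0.22 kg, closed. Point at its centre, 18 mm above its underside; z up, x and y square to its sides.
- case_mid (a point): Long wooden sharpening-stone case at the bottom of the stack, standing on the bench (z = 0): 52 mm along its x, 120 mm along its y, 34 mm tall, about 0.38 kg. Point at its centre, 17 mm above its underside; z up.
- weight_tray: Place of the hexagonal weight: the smallest tray, hexagonal, pocket 44 mm across flats, 60 mm outside; fixed light plywood tray on the bench, floor 3 mm above the bench, rim 9 mm above the bench (so the pocket is 6 mm deep) and 8 mm thick, 7 mm of play on each side of its piece; fingertips that reach lower than 6 mm above the underside of the piece meet the rim. Origin at its centre at bench height, z up, x square to one pair of its sides.
- wax_tray: Place of the round tin: round tray, pocket 56 mm in diameter, 72 mm outside; fixed light plywood tray on the bench, floor 3 mm above the bench, rim 9 mm above the bench (so the pocket is 6 mm deep) and 8 mm thick, 7 mm of play on each side of its piece; fingertips that reach lower than 6 mm above the underside of the piece meet the rim. Origin at its centre at bench height, z up.
- tin_tray: Place of the square tin: square tray, pocket 64 x 64 mm, 80 x 80 mm outside; fixed light plywood tray on the bench, floor 3 mm above the bench, rim 9 mm above the bench (so the pocket is 6 mm deep) and 8 mm thick, 7 mm of play on each side of its piece; fingertips that reach lower than 6 mm above the underside of the piece meet the rim. Origin at its centre at bench height, z up, x and y square to its sides.
- case_tray: Place of the long case: oblong tray, pocket 66 mm along its x and 134 mm along its y, 82 x 150 mm outside; fixed light plywood tray on the bench, floor 3 mm above the bench, rim 9 mm above the bench (so the pocket is 6 mm deep) and 8 mm thick, 7 mm of play on each side of its piece; fingertips that reach lower than 6 mm above the underside of the piece meet the rim. Origin at its centre at bench height, z up.
- hammer: Hammer lying loose near the far edge of the work, 260 mm long, its handle towards its own -x; a bystander.
- jar: Small closed glue jar with black cap, 64 mm diameter, 75 mm tall, near the far edge of the work; origin at the centre of its underside; a bystander.

How it is judged (in metres and radians):
On the way, in this order (a step that is already met when the one before it is completed fails the run):
1. the hexagonal weight lies flat in its own tray (horizontal distance between weight_mid and weight_tray below 0.013 m and z of weight_mid in the frame of weight_tray below 0.026 m and angle between weight_mid's own z axis and vertical below 0.08 rad and linear speed of weight below 0.03 m/s), for 0.2 s.
2. the round tin lies flat in its own tray (horizontal distance between wax_mid and wax_tray below 0.013 m and z of wax_mid in the frame of wax_tray below 0.024 m and angle between wax_mid's own z axis and vertical below 0.08 rad and linear speed of wax below 0.03 m/s), for 0.2 s.
3. the square tin lies flat in its own tray (horizontal distance between tin_mid and tin_tray below 0.013 m and z of tin_mid in the frame of tin_tray below 0.024 m and angle between tin_mid's own z axis and vertical below 0.08 rad and linear speed of tin below 0.03 m/s), for 0.2 s.
4. the long wooden case lies flat in its own tray (horizontal distance between case_mid and case_tray below 0.013 m and z of case_mid in the frame of case_tray below 0.023 m and angle between case_mid's own z axis and vertical below 0.08 rad and linear speed of case below 0.03 m/s), for 0.2 s.
At the end, for the whole second after the job is handed in: Each of the four pieces lies upright (within 0.08 rad) and at rest on the floor of its own tray, its centre within 13 mm of the tray's centre and no more than 3 mm higher than when flat (all of step 1 and all of step 2 and all of step 3 and all of step 4); the robot touches nothing.
It fails at once if one of the four pieces is dropped or falls (faster than 0.7 m/s while not held) ((linear speed of weight above 0.7 m/s and contact force between the fingers and weight below 0.1 N) or (linear speed of wax above 0.7 m/s and contact force between the fingers and wax below 0.1 N) or (linear speed of tin above 0.7 m/s and contact force between the fingers and tin below 0.1 N) or (linear speed of case above 0.7 m/s and contact force between the fingers and case below 0.1 N)).
It fails at once if the hammer is moved by more than 20 mm (distance of hammer from where it was at the start of the episode above 0.02 m).
It fails at once if the glue jar is moved by more than 20 mm (distance of jar from where it was at the start of the episode above 0.02 m).
It also fails if it takes over 125 s, if anything falls off the work surface, if the arm or the gripper's body presses on something with over 40 N, if the wrist force passes 120 N, or if a joint passes its speed limit or range.

## Working session

There is one attempt and no reset: what is moved stays moved. The work goes in short steps, each a Python script; the robot and the scene stay as the last script left them, time stands still between calls to the robot, and variables do not carry over. Pictures are saved under pics/ and viewed, at most 14 in all, crops included, and the job is handed in when it is done.

```bash
ls; mkdir -p pics
python3 - <<'E'
from bench import bot, imaging
import cv2
for n in("scene","top"):
    cv2.imwrite(f"pics/{n}0.png",imaging.capture(n)); m=imaging.camera_model(n); print(n,m)
print(bot.get_state())
E
```

```text
pics
scene {'K': array([[593.45388154,   0.        , 323.39582211],
       [  0.        , 593.45388154, 230.51811698],
       [  0.        ,   0.        ,   1.        ]]), 'k1': 0.03564220607827242, 'position': array([1360.81728991,  408.5201483 ,  894.70178526]), 'rotation': array([ 0.82562009, -0.01147835,  2.09024376])}
top {'K': array([[582.80389724,   0.        , 315.65381699],
       [  0.        , 582.80389724, 256.11222165],
       [  0.        ,   0.        ,   1.        ]]), 'k1': -0.139282277612661, 'position': array([ 421.83699837,   -5.02404587, 1104.26961519]), 'rotation': array([ 0.18934819,  0.00581936, -1.60049914])}
{'t': 0.1, 'qpos': array([-1.41118029e+00,  3.26881664e-01, -1.93526116e-01,  1.05204396e+00,
       -2.17336611e-05,  1.43661173e+00]), 'joint_velocities': array([ 0.00104638, -0.00298062,  0.00235713, -0.00105734,  0.00162877,
        0.00070187]), 'effort': array([ 1.26438513e-04, -4.44240189e+01,  2.63037944e+01,  7.88196106e-03,
       -6.96516099e-05,  6.78072723e-06]), 'tcp_pos': array([ 159.18949015, -525.81870615,  201.25770205]), 'orientation': array([-3.13994921e+00, -1.99927012e-04,  2.93800488e-01]), 'contact_force': array([-0.13132001, -0.4716104 ,  0.53978703]), 'wrist_torque': array([ 0.02468819,  0.00932745, -0.01290858]), 'gripper_force': 0.0, 'opening': 1.0025958653746834}
```

View pics/scene0.png

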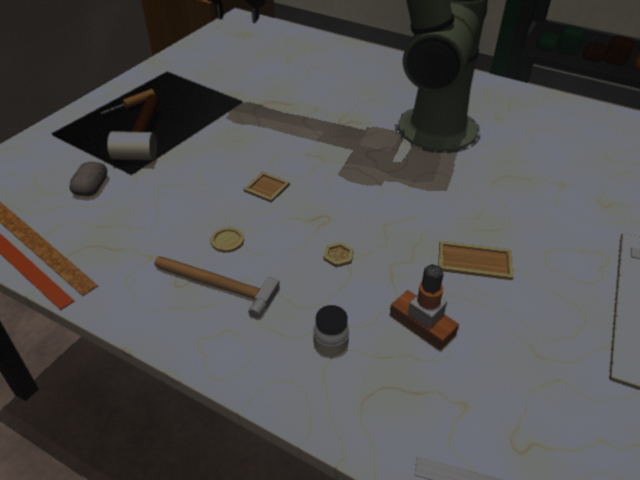

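View pics/top0.png

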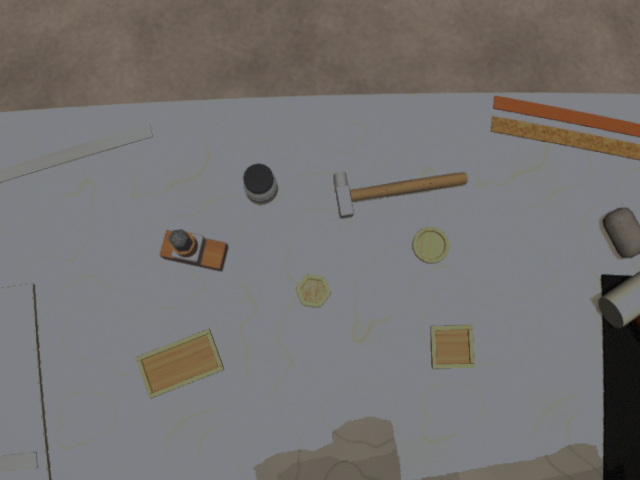

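Top view shows the stack at about (190,248), with the hex tray at (314,291), round at (431,245), square at (453,346) and oblong at (181,363). The scene view agrees with it. Next I'll measure coarse positions, then refine with the wrist camera.

```bash
cat > h.py <<'E'
from bench import bot, solve_ik, imaging
import numpy as np, cv2
from scipy.spatial.transform import Rotation as R
def cast(m,uv,z):
    """pixels (N,2) -> world points on plane z"""
    K=m["K"]; d=np.array([m["k1"],0,0,0,0],float)
    p=cv2.undistortPoints(np.float64(uv).reshape(-1,1,2),K,d).reshape(-1,2)
    r=np.c_[p[:,0],-p[:,1],-np.ones(len(p))]@R.from_euler("xyz",m["rotation"]).as_matrix().T
    c=np.array(m["position"]); return c+r*((z-c[2])/r[:,2])[:,None]
def project(m,P):
    q=(np.atleast_2d(P)-m["position"])@R.from_euler("xyz",m["rotation"]).as_matrix()*[1,-1,-1]
    return cv2.projectPoints(q,np.zeros(3),np.zeros(3),m["K"],np.array([m["k1"],0,0,0,0.]))[0].reshape(-1,2)
def shot(name,f):
    m=imaging.camera_model(name); im=imaging.capture(name); cv2.imwrite(f"pics/{f}.png",im)
    np.save(f"pics/{f}.npy",m,allow_pickle=True); return m,im
def load(f): return np.load(f"pics/{f}.npy",allow_pickle=True).item(), cv2.imread(f"pics/{f}.png")
def blobs(im,lo,hi,amin):
    k=cv2.inRange(cv2.cvtColor(im,cv2.COLOR_BGR2HSV),lo,hi)
    k=cv2.morphologyEx(k,cv2.MORPH_CLOSE,np.ones((3,3)))
    return [c for c in cv2.findContours(k,cv2.RETR_EXTERNAL,cv2.CHAIN_APPROX_NONE)[0] if cv2.contourArea(c)>amin]
E
python3 - <<'E'
from h import *
m=imaging.camera_model("top"); im=cv2.imread("pics/top0.png")
hsv=cv2.cvtColor(im,cv2.COLOR_BGR2HSV)
for u,v in [(431,245),(414,245),(453,346),(436,346),(181,363),(220,248),(185,240),(314,291),(300,200)]: print((u,v),hsv[v,u])
for c in blobs(im,(8,60,40),(35,255,255),300):
    P=cast(m,c.reshape(-1,2),9)[:,:2]; r=cv2.minAreaRect(np.float32(P)); print(c.mean((0,1)).round(),np.round(r[0]),np.round(r[1]),round(r[2],1))
mw=imaging.camera_model("wrist"); print(mw)
s=bot.get_state();T=R.from_euler("xyz",s["orientation"]).as_matrix()
print((mw["position"]-s["tcp_pos"])@T, T.T@R.from_euler("xyz",mw["rotation"]).as_matrix())
E
```

```text
(431, 245) [ 32  75 126]
(414, 245) [ 31  73 125]
(453, 346) [ 18 123 126]
(436, 346) [ 19 113 126]
(181, 363) [ 17 128 126]
(220, 248) [ 13 148 122]
(185, 240) [120   4  64]
(314, 291) [ 22  73 125]
(300, 200) [109  15 133]
[180. 363.] [436. 257.] [ 81. 148.] 20.1
[452. 346.] [ 452. -255.] [79. 78.] 89.1
[313. 291.] [566.   2.] [63. 58.] 19.7
[213. 254.] [642. 192.] [45. 54.] 77.0
[178. 246.] [662. 260.] [70. 57.] 85.0
[430. 245.] [ 647. -227.] [69. 67.] 88.2
[408. 186.] [ 766. -193.] [ 26. 235.] 7.4
[566. 137.] [ 865. -529.] [322.  36.] 78.4
[566. 115.] [ 914. -538.] [321.  32.] 78.6
{'K': array([[397.70494376,   0.        , 323.66583225],
       [  0.        , 397.70494376, 242.80781754],
       [  0.        ,   0.        ,   1.        ]]), 'k1': -0.08783487490668579, 'position': array([ 238.95979463, -502.32928428,  371.71851208]), 'rotation': array([-3.28899152e-01,  9.90302122e-04, -1.27714781e+00])}
[  83.18858831    0.33781688 -170.44496715] [[-1.52168341e-04  9.46333934e-01  3.23190441e-01]
 [ 9.99999775e-01  3.55100710e-04 -5.68938686e-04]
 [-6.53171140e-04  3.23190282e-01 -9.46333776e-01]]
```

Tray sizes match the spec: case tray at (436,257), tin at (452,-255), hex at (566,2), round at (647,-227). Next is a wrist-camera survey.

Run:
```python
from h import *
for n,p in dict(tin=(452,-255,190),wax=(647,-227,190),hex=(566,2,190),stack=(650,235,300),case=(436,257,200)).items():
    bot.move_ptp(list(p),[np.pi,0,np.pi]); shot("wrist","w_"+n)
print(bot.get_state()["t"])
ims=[cv2.resize(load("w_"+n)[1],(400,300)) for n in("tin","wax","hex","case")]
cv2.imwrite("pics/m.png",np.vstack([np.hstack(ims[:2]),np.hstack(ims[2:])]))
```

```text
5.925
```

View pics/m.png

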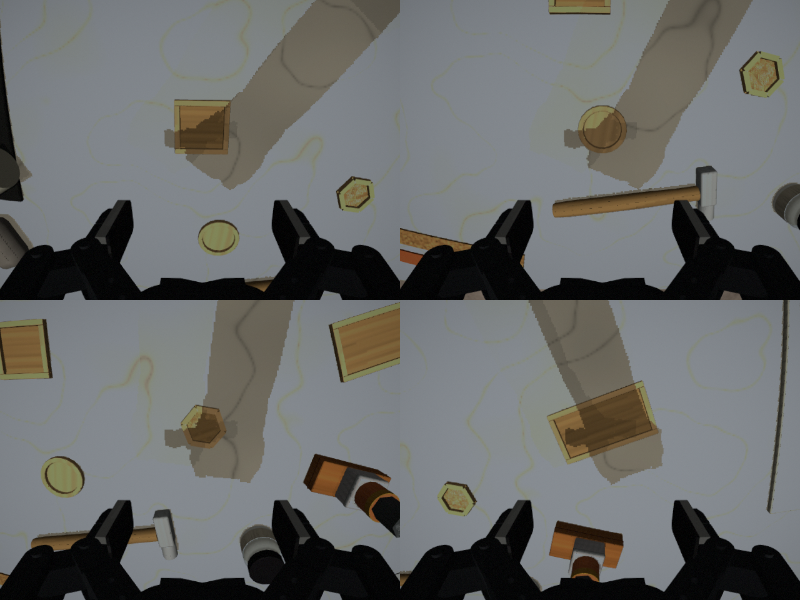

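View pics/w_stack.png

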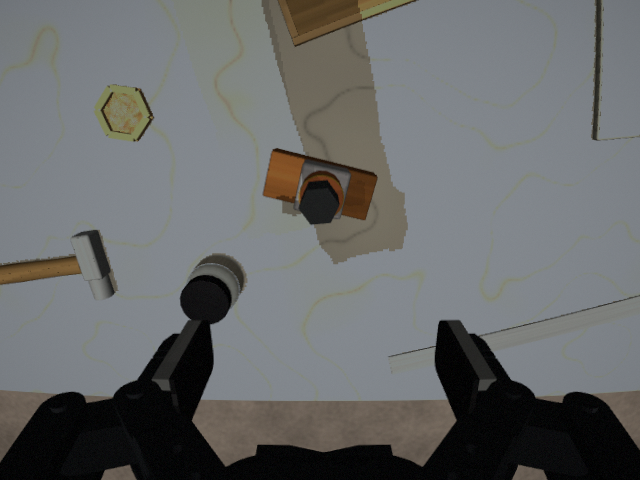

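Montage: the four trays sit near the image centre but partly in the arm's shadow. Stack view: hex top at about (319,202), tin at (322,190), and the case spans (265..377,150..218). Next I'll check the colours for masks.

```bash
python3 - <<'E'
from h import *
def hv(n,pts):
    m,im=load("w_"+n); h=cv2.cvtColor(im,cv2.COLOR_BGR2HSV); print(n,[(p,h[p[1],p[0]].tolist()) for p in pts])
hv("tin",[(284,225),(440,200),(400,260),(362,230),(320,210)])
hv("hex",[(325,250),(370,330),(355,250),(360,200)])
hv("stack",[(319,202),(319,222),(335,175),(285,175),(360,195),(350,150),(310,205),(330,205),(345,190),(322,175)])
for n in("tin","wax","hex","case","stack"):
    m,im=load("w_"+n)
    for s in (60,80):
        for c in blobs(im,(8,s,15),(38,255,255),700):
            P=cast(m,c.reshape(-1,2),9)[:,:2]; r=cv2.minAreaRect(np.float32(P)); print(n,s,c.mean((0,1)).round(),np.round(r[0],1),np.round(r[1]),round(r[2],1))
E
python3 - <<'E'
import sys; sys.path.insert(0,".")
import cv2
im=cv2.imread("pics/w_stack.png")[140:240,250:390]
cv2.imwrite("pics/sc.png",cv2.convertScaleAbs(cv2.resize(im,None,fx=5,fy=5,interpolation=0),alpha=2))
E
```

```text
tin [((284, 225), [18, 129, 95]), ((440, 200), [21, 41, 106]), ((400, 260), [19, 44, 110]), ((362, 230), [17, 125, 108]), ((320, 210), [17, 146, 68])]
hex [((325, 250), [22, 44, 111]), ((370, 330), [106, 20, 143]), ((355, 250), [21, 38, 113]), ((360, 200), [18, 45, 96])]
stack [((319, 202), [0, 0, 31]), ((319, 222), [120, 17, 30]), ((335, 175), [10, 35, 87]), ((285, 175), [15, 172, 135]), ((360, 195), [15, 197, 79]), ((350, 150), [21, 42, 115]), ((310, 205), [90, 9, 29]), ((330, 205), [60, 9, 29]), ((345, 190), [15, 13, 80]), ((322, 175), [19, 200, 79])]
tin 60 [350. 380.] [ 645.5 -228.8] [69. 74.] 89.7
tin 60 [568. 311.] [564.5  -2.3] [66. 66.] 50.1
tin 60 [323. 202.] [ 451.9 -257. ] [80. 81.] 88.8
tin 80 [350. 380.] [ 644.8 -228.8] [69. 72.] 89.7
tin 80 [569. 311.] [564.3  -2.9] [71. 62.] 79.3
tin 80 [323. 202.] [ 451.9 -257.1] [80. 80.] 89.1
wax 60 [ 54. 387.] [ 860.3 -534.9] [145.  37.] 78.6
wax 60 [362. 322.] [ 767.6 -190.6] [ 30. 242.] 7.7
wax 60 [324. 207.] [ 649.1 -228.1] [70. 71.] 90.0
wax 60 [579. 119.] [567.3  -2.2] [70. 60.] 79.9
wax 60 [287.  11.] [ 486.2 -257.3] [79. 17
[... 1158 characters left out ...]
0. 318.] [564.1   5.7] [60. 73.] 49.9
case 60 [326. 196.] [435.7 257.4] [ 83. 149.] 20.2
case 80 [297. 432.] [711.8 227.3] [55. 60.] 79.6
case 80 [299. 389.] [657.2 228.7] [127.  79.] 76.1
case 80 [ 90. 318.] [563.9   5.5] [60. 72.] 50.0
case 80 [326. 196.] [435.5 257.3] [ 82. 148.] 20.1
stack 60 [ 38. 270.] [ 761.1 -148.5] [ 27. 127.] 7.8
stack 60 [320. 184.] [653.1 227.9] [126.  61.] 75.8
stack 60 [123. 113.] [567.7   5.1] [70. 60.] 80.7
stack 60 [341.  12.] [478.6 257.1] [ 46. 143.] 0.3
stack 80 [ 38. 270.] [ 761.7 -148.2] [ 26. 126.] 6.9
stack 80 [319. 184.] [652.5 227.9] [126.  59.] 75.8
stack 80 [123. 113.] [567.7   5.1] [68. 59.] 80.7
stack 80 [341.  12.] [478.6 257.1] [ 46. 143.] 0.3
```

View pics/sc.png

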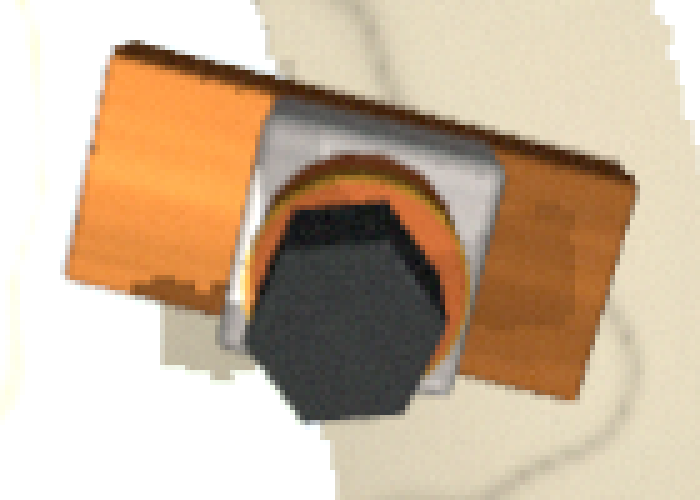

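The enlarged crop shows clear corners of the hex top, the tin top and the case top. I'll cast those and check them against the given sizes.

Run:
```python
from h import *
m,im=load("w_stack")
f=lambda c:np.array(c,float)/5+[249.6,139.6]
for n,c,z in[("hex",[(308,245),(392,238),(445,318),(403,413),(303,422),(248,320)],146),("tin",[(275,115),(505,165),(455,392),(222,348)],70),("case",[(118,55),(637,180),(577,398),(66,278)],34)]:
    P=cast(m,f(c),z)[:,:2]; E=np.roll(P,-1,0)-P
    print(n,P.mean(0).round(1),"sides",np.linalg.norm(E,axis=1).round(1),"edge dir",np.degrees(np.arctan2(E[:,1],E[:,0])).round(1)%(60 if n=="hex" else 90), "diag",np.linalg.norm(P-P.mean(0),axis=1).round(1))
# hex top by brightness; tray hex in hex and stack view: edge direction via approxPoly
for v in("hex","stack","wax"):
    m,im=load("w_"+v)
    for c in blobs(im,(8,60,15),(38,255,255),700):
        P=cast(m,c.reshape(-1,2),9)[:,:2]
        if np.linalg.norm(P.mean(0)-[566,2])<30:
            h=cv2.convexHull(np.float32(P)); a=cv2.approxPolyDP(h,6,True)[:,0]; E=np.roll(a,-1,0)-a
            print(v,len(a),a.mean(0),np.linalg.norm(E,axis=1).round(1),np.degrees(np.arctan2(E[:,1],E[:,0])).round(1)%60)
```

```text
hex [643.9 229.5] sides [13.9 16.1 17.8 17.  19.8 16.2] edge dir [34.7 33.3 37.1 35.3 26.8 21.2] diag [15.4 16.5 15.9 17.4 18.3 17. ]
tin [647.4 231.5] sides [47.1 48.2 49.2 49.2] edge dir [77.7 78.6 78.9 76.2] diag [33.8 34.  34.1 35. ]
case [648.5 228.5] sides [116.2  51.  118.1  50.8] edge dir [76.4 76.7 76.3 74.5] diag [63.1 63.8 64.  64.6]
hex 6 [566.9655      2.8897374] [32.7 37.6 32.6 32.5 29.1 36.8] [20.099998 21.6      24.800003 22.600006 19.399994 14.599998]
stack 6 [568.7198     4.776957] [33.  27.9 39.8 32.8 26.8 42.4] [23.7      19.9      18.599998 20.199997 19.100006 16.099998]
wax 6 [567.5185     -1.7296978] [31.8 31.3 41.7 27.8 32.8 40.5] [19.7      17.1      20.5      19.699997 14.100006 18.599998]
```

```bash
cat >> h.py <<'E'
def over(x,y,z,f):
    """look straight down on (x,y): camera above it"""
    bot.move_ptp([x,y-83,z],[np.pi,0,np.pi/2]); bot.dwell(.2); return shot("wrist",f)
def rect(m,c,z):
    P=np.float32(cast(m,c.reshape(-1,2),z)[:,:2]); r=cv2.minAreaRect(P); return np.round(r[0],1),np.round(r[1],1),round(r[2],1)
def near(m,im,lo,hi,z,xy,d=25,amin=300):
    return [c for c in blobs(im,lo,hi,amin) if np.linalg.norm(cast(m,c.reshape(-1,2),z)[:,:2].mean(0)-xy)<d]
E
python3 - <<'E'
from h import *
m,im=over(645,230,270,"s1")
for vmax in(40,50,60):
  for c in near(m,im,(0,0,0),(180,255,vmax),146,(645,230)):
    print(vmax,rect(m,c,146))
    P=np.float32(cast(m,c.reshape(-1,2),146)[:,:2]); h=cv2.convexHull(P)[:,0]
    # flat-to-flat width against angle
    w=[np.ptp(h@[np.cos(a),np.sin(a)]) for a in np.radians(range(180))]
    s=[w[i]+w[i+60]+w[(i+120)%180] for i in range(60)]; print(np.argmin(s),min(s)/3,[round(w[np.argmin(s)+k],1) for k in(0,60,120)])
u=project(m,[645,230,146])[0].astype(int);print(u)
cv2.imwrite("pics/s1c.png",cv2.convertScaleAbs(cv2.resize(im[max(0,u[1]-60):u[1]+60,u[0]-80:u[0]+80],None,fx=4,fy=4,interpolation=0),alpha=2))
E
```

```text
40 (array([647.7, 221. ]), array([30. , 15.8]), 24.4)
4 23.341574893640757 [np.float64(28.8), np.float64(24.3), np.float64(16.9)]
50 (array([648.1, 220.8]), array([31. , 17.5]), 24.9)
58 24.294814765872925 [np.float64(26.5), np.float64(17.8), np.float64(28.5)]
60 (array([648.3, 219.8]), array([30.9, 19.9]), 23.3)
53 25.74537464617669 [np.float64(28.3), np.float64(20.0), np.float64(29.0)]
[324 109]
```

View pics/s1c.png

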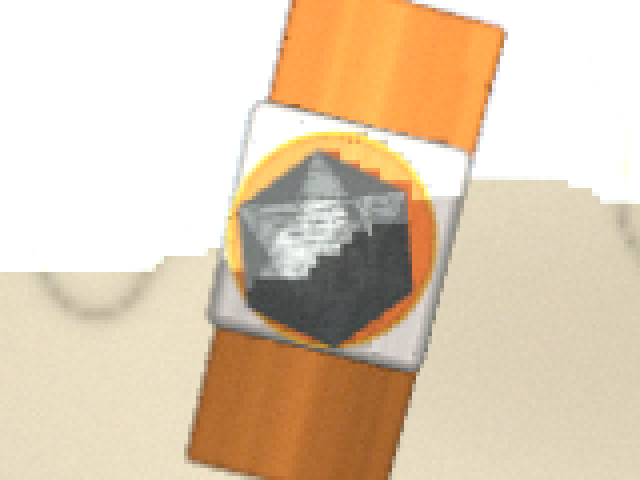

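The straight-down view shows the hex corners, the lid circle (centre crop (333,240), r≈105) and the tin square. I'll cast these.

Run:
```python
from h import *
m,im=load("s1")
f=lambda c:np.array(c,float)/4+[243.6,48.6]
for n,c,z in[("hex",[(318,150),(407,192),(412,295),(335,347),(246,303),(240,208)],146),("wax",[(230,240),(333,347),(437,240),(333,133)],106),("tin",[(252,102),(470,153),(424,372),(208,326)],70)]:
    P=cast(m,f(c),z)[:,:2]; E=np.roll(P,-1,0)-P
    print(n,P.mean(0).round(1),"sides",np.linalg.norm(E,axis=1).round(1),"dir",np.degrees(np.arctan2(E[:,1],E[:,0])).round(1)%(60 if n=="hex" else 90), "diag",np.linalg.norm(P-P.mean(0),axis=1).round(1))
```

```text
hex [645.5 228.7] sides [17.1 17.7 16.5 17.7 16.4 16.8] dir [35.9 33.8 33.7 34.2 33.1 35.4] diag [17.  17.3 17.2 17.  17.  16.8]
wax [647.1 230.1] sides [29.6 29.7 29.3 29.1] dir [44.5 45.5 45.8 44.8] diag [20.8 21.  20.9 20.6]
tin [648.5 230.3] sides [49.  48.4 50.  49. ] dir [77.6 79.  78.3 77.7] diag [34.8 34.3 35.  34.9]
```

Hex: flats 30 mm, sides 17 mm and circumradius 17 mm, all consistent, so I'm acting on it.

```bash
cat >> h.py <<'E'
rot=lambda n:[np.pi,0,np.radians(n+90)]     # closing direction n (deg, world)
def pick(xy,n,base,dz,effort):
    bot.grip(1.0); bot.move_ptp([*xy,base+130],rot(n)); bot.movel([*xy,base+dz],max_speed=80)
    bot.grip(0.0,effort); s=bot.get_state(); print("grip",s["opening"],s["gripper_force"],s["tcp_pos"],s["contact_force"])
    bot.movel([*xy,base+dz+15],max_speed=40); bot.movel([*xy,max(base+dz+60,130)],max_speed=120)
    s=bot.get_state(); print("lift",s["opening"],s["gripper_force"],s["contact_force"],s["t"])
def place(xy,n,dz,rel,h=130):
    bot.move_ptp([*xy,h],rot(n)); bot.movel([*xy,3+dz+8],max_speed=100); bot.dwell(.2)
    hit=bot.movel([*xy,3+dz-1.5],max_speed=12,threshold=4)
    s=bot.get_state(); print("down",hit,s["tcp_pos"],s["contact_force"],s["gripper_force"])
    bot.grip(rel); bot.dwell(.2); p=s["tcp_pos"]; bot.movel([p[0],p[1],150],max_speed=100)
    print("t",bot.get_state()["t"])
E
python3 - <<'E'
from h import *
pick((645.5,228.7),4.3,106,9,40)
imaging; shot("wrist","held1")
E
```

```text
grip 0.3167909537257142 39.19028954129317 [645.46090009 228.74049992 115.40720714] [-1.73738851  0.26671834  4.21622853]
lift 0.3082087535660551 39.59088888717815 [-0.23441572 -0.83588019 -3.57928834] 11.325
```

Run:
```python
from h import *
place((566.7,2),-10,9,0.6)
shot("top","top1")
over(566.7,2,180,"p1"); over(647,230,230,"s2")
a=load("p1")[1];b=load("s2")[1]
cv2.imwrite("pics/c2.png",cv2.convertScaleAbs(np.hstack([a[20:320,170:470],b[20:320,170:470]]),alpha=1.8))
```

```text
down True [566.57779328   1.82436472  12.41363064] [ 0.71085225 -0.21474551  4.74786589] 42.40331917681033
t 16.5
```

View pics/c2.png

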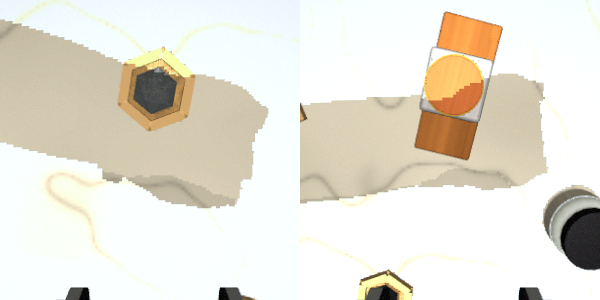

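The weight sits centred in the hex tray (left), and the wax tin is still centred on the rivet tin (right, lid at about (454,85)). Now the wax lid, by mask.

Run:
```python
from h import *
m,im=load("s2"); g=im[20:320,170:470]
f=lambda c:np.array(c,float)+[169.5+.5-300,20]
for n,c,z in[("wax",[(423,85),(454,115),(484,85),(454,54)],106),("tin",[(433,47),(494,62),(481,122),(421,108)],70),("case",[(443,11),(502,27),(470,160),(415,148)],34)]:
    P=cast(m,f(c),z)[:,:2]; E=np.roll(P,-1,0)-P
    print(n,P.mean(0).round(1),np.linalg.norm(E,axis=1).round(1),np.degrees(np.arctan2(E[:,1],E[:,0])).round(1)%90)
for s in(110,140):
  for c in near(m,im,(5,s,30),(35,255,255),106,(647,230),30): print(s,rect(m,c,106),rect(m,c,34))
```

```text
wax [647.1 230.3] [30.2 29.7 29.6 30.1] [46.3 44.4 45.5 43.3]
tin [649.9 230.4] [48.8 47.3 49.7 47.4] [76.8 78.5 77.  77.3]
case [650.  227.4] [ 51.6 117.4  51.8 118.9] [75.8 77.1 77.4 77. ]
110 (array([647.6, 228.4]), array([95. , 43.9]), 76.0) (array([647.7, 228.4]), array([118.3,  54.7]), 76.0)
140 (array([644.6, 215.7]), array([71.1, 42.1]), 80.1) (array([644. , 212.6]), array([88.5, 52.4]), 80.1)
```

Run:
```python
from h import *
pick((647.1,230.2),-12,70,9,40)
place((648.5,-228),-12,9,0.8)
over(648.5,-228,180,"p2"); over(649,230,200,"s3")
a=load("p2")[1];b=load("s3")[1]
cv2.imwrite("pics/c3.png",cv2.convertScaleAbs(np.hstack([a[20:320,170:470],b[20:320,170:470]]),alpha=1.8))
```

```text
grip 0.0018542149854002482 0.0 [647.09030376 230.17466878  78.97682163] [0.609711   0.08569136 0.28857431]
lift -0.001324100962873946 0.0 [-0.02281409 -0.38069589 -0.50661477] 22.8333
down False [ 648.57800671 -228.03454638   10.57411404] [ 0.40780415  0.28956871 -0.04278123] 0.0
t 29.3
```

View pics/c3.png

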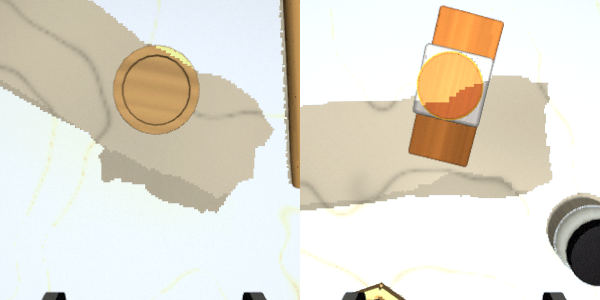

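Closed on nothing: the grip reading shows opening 0 and no force, yet the wax tin is still on the stack in the right picture (lid (450,85)). The left picture shows the round tray still empty. I'll look at the stack from the side before retrying.

Run:
```python
from h import *
m,im=shot("scene","sc3"); print(bot.get_state()["opening"])
a=cv2.resize(im[200:360,300:500],None,fx=3,fy=3,interpolation=0); 
cv2.imwrite("pics/sc3c.png",cv2.convertScaleAbs(a,alpha=1.8))
m,im=load("s3"); f=lambda c:np.array(c,float)+[-130,20]
for z in(106,70):
    P=cast(m,f([(418,85),(450,119),(483,85),(450,52)]),z)[:,:2];print(P.mean(0),np.ptp(P,axis=0))
P=cast(m,f([(427,43),(494,57),(482,126),(412,111)]),70)[:,:2];E=np.roll(P,-1,0)-P;print(P.mean(0),np.linalg.norm(E,axis=1))
```

```text
0.8015186571776681
[647.30837629 230.43967976] [41.22931866 41.04706336]
[647.02556894 230.64727523] [46.84605296 46.63896873]
[649.56011842 231.12397456] [48.23254396 49.02437836 52.67346252 48.34196372]
```

View pics/sc3c.png

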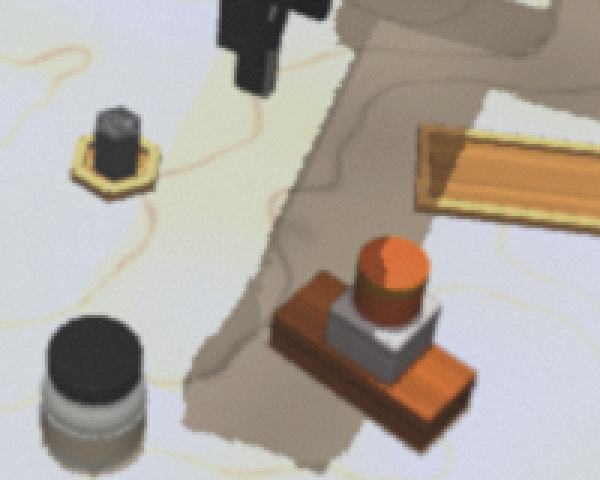

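The wax tin stands untouched at (647.3,230.4) and upright, and the weight stands in its tray. I'll retry with a stepped closing and monitor it.

Run:
```python
from h import *
bot.grip(1.0); xy=(647.2,230.3)
bot.move_ptp([*xy,200],rot(-12)); bot.movel([*xy,79],max_speed=80)
s=bot.get_state(); print(s["opening"],s["tcp_pos"],s["orientation"],s["contact_force"]); a=shot("wrist","g1")[1]
for o in(.7,.6,.5,.45,.4):
    bot.grip(o,30); s=bot.get_state(); print(o,s["opening"],s["gripper_force"],s["contact_force"].round(1))
    if s["gripper_force"]>5 or s["opening"]>o+.02: break
b=shot("wrist","g2")[1]
cv2.imwrite("pics/g.png",cv2.convertScaleAbs(np.hstack([a[150:450,120:520],b[150:450,120:520]]),alpha=1.8))
print(s["t"])
```

```text
0.9963487399587562 [647.64466522 230.3993717   79.6395363 ] [ 3.14061708e+00 -4.35512731e-04  1.36136030e+00] [-0.41807449 -0.2048296   0.06038923]
0.7 0.7022601441509141 0.0 [1.1 0.8 0.3]
0.6 0.5960375029674467 0.0 [-0.   0.1  0. ]
0.5 0.5037094627075122 0.0 [-0.  -0.6  0.2]
0.45 0.45269956041172643 0.0 [-0.2  0.4 -0.1]
0.4 0.3996562536375697 0.0 [-0.1  0.1  0.5]
35.7583
```

View pics/g.png

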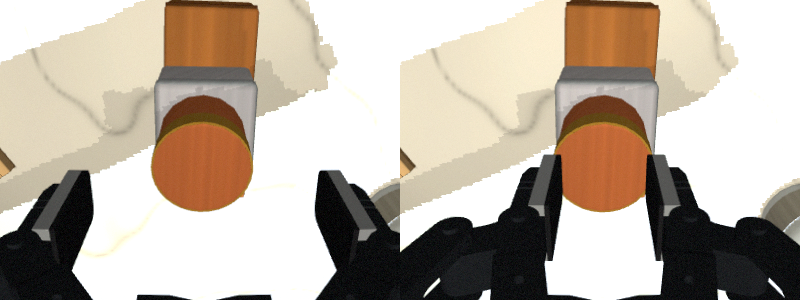

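The tin stays put while the pads close to 34 mm without touching it. The pads sit lower in the image than the TCP should project, so the real fingertips are offset from the stated TCP. I'll measure that from the fixed cameras.

Run:
```python
from h import *
s=bot.get_state(); print(s["tcp_pos"])
out=[]
for n in("scene","top"):
    m,im=shot(n,n+"g"); u=project(m,s["tcp_pos"])[0]; print(n,u)
    x,y=u.astype(int); c=cv2.convertScaleAbs(cv2.resize(im[y-50:y+50,x-50:x+50],None,fx=4,fy=4,interpolation=0),alpha=2.2)
    out.append(c)
m=imaging.camera_model("wrist"); print("wrist tcp px",project(m,s["tcp_pos"]))
cv2.imwrite("pics/gg.png",np.hstack(out))
```

```text
[647.19893624 230.28167397  78.99979405]
scene [428.52772639 297.47020115]
top [185.55789091 244.45695354]
wrist tcp px [[323.53597932 292.18664692]]
```

View pics/gg.png

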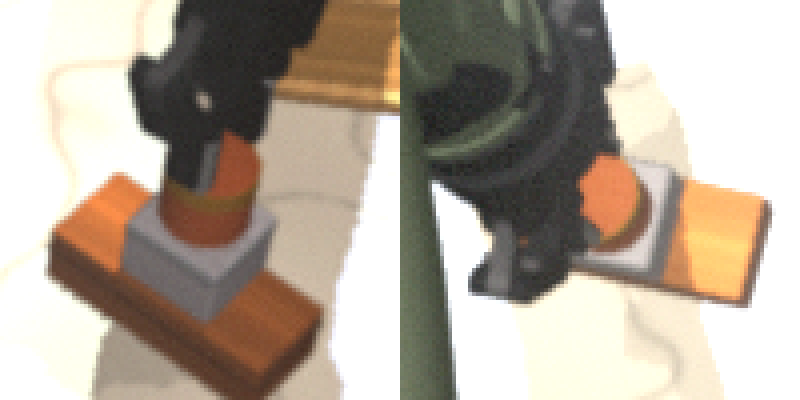

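Run:
```python
from h import *
m,_=load("sceneg"); t=np.array([647.2,230.3,79]); a=np.radians(78)
X=np.array([np.cos(a),np.sin(a),0]); n=np.array([np.sin(a),-np.cos(a),0])
for dx in(0,-10,-20,-30):
  for dz in(0,10,20,30):
    # tip corners of near pad (width +-11 along X), in crop pixels x4
    q=project(m,np.array([t+17*n+(dx+w)*X+[0,0,dz] for w in(-11,11)]));print(dx,dz,((q-[378,247])*4).round().tolist())
```

```text
0 0 [[160.0, 211.0], [201.0, 236.0]]
0 10 [[163.0, 196.0], [204.0, 221.0]]
0 20 [[166.0, 181.0], [207.0, 207.0]]
0 30 [[168.0, 166.0], [210.0, 191.0]]
-10 0 [[142.0, 199.0], [182.0, 224.0]]
-10 10 [[145.0, 185.0], [185.0, 210.0]]
-10 20 [[147.0, 170.0], [188.0, 195.0]]
-10 30 [[150.0, 155.0], [191.0, 180.0]]
-20 0 [[124.0, 188.0], [164.0, 213.0]]
-20 10 [[126.0, 173.0], [167.0, 198.0]]
-20 20 [[129.0, 158.0], [169.0, 183.0]]
-20 30 [[131.0, 143.0], [172.0, 168.0]]
-30 0 [[106.0, 177.0], [146.0, 201.0]]
-30 10 [[108.0, 162.0], [148.0, 187.0]]
-30 20 [[111.0, 147.0], [151.0, 172.0]]
-30 30 [[113.0, 132.0], [153.0, 157.0]]
```

The scene view matches no sideways offset, but the fingertips sit about 25–30 mm above the stated TCP. The weight was evidently held by its upper few mm only. I'll measure the offset by touching the bench, at openings 0 and 0.5.

Run:
```python
from h import *
p=(560,130)
bot.movel([647.2,230.3,170],max_speed=150)
bot.move_ptp([*p,60],rot(0)); 
for o in(0,.5,.62):
    bot.grip(o,30); bot.movel([*p,10],max_speed=80); bot.dwell(.2)
    h=bot.movel([*p,-45],max_speed=20,threshold=3); s=bot.get_state(); print(o,h,s["tcp_pos"],s["contact_force"].round(1),s["opening"])
    bot.movel([*p,60],max_speed=100)
print(bot.get_state()["t"])
```

```text
0 True [559.99046697 129.97147229 -29.22945366] [-1.2 -0.6  4.7] 0.0012688877351688355
0.5 True [559.97736018 129.97756434 -31.08831509] [-0.5 -0.1  4.8] 0.5048946042681568
0.62 True [559.98223538 129.98603095 -32.76135118] [-1.9 -0.1  5.5] 0.6183511968911132
50.2417
```

The real tip offset is +30.5 mm at mid opening, so I'll compensate with it. The wax tin is untouched at (647.2,230.3).

Run:
```python
from h import *
pick((647.2,230.3),-12,70,9-30.5,35)
if bot.get_state()["gripper_force"]>10:
    place((648.5,-228),-12,9-30.5,0.8)
    over(648.5,-228,180,"p3"); over(649,230,200,"s4")
    a=load("p3")[1];b=load("s4")[1]
    cv2.imwrite("pics/c4.png",cv2.convertScaleAbs(np.hstack([a[20:320,170:470],b[20:320,170:470]]),alpha=1.8))
```

```text
grip 0.47980744252594587 35.76146721839905 [647.36838091 230.35558132  48.79021801] [-0.1883489   0.24875463  3.05686426]
lift 0.47460785995931415 35.52815079689026 [-0.72052791  0.67114672 -2.21253038] 55.2167
down True [ 648.32714299 -227.93411242  -18.21149515] [-0.17383512 -0.31902034  4.83240857] 35.921337604522705
t 61.7
```

View pics/c4.png

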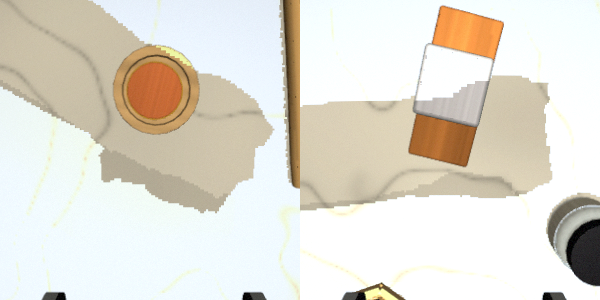

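The wax tin is centred in its tray (left). The rivet tin (right, centre (453,85)) is square on the case and unmoved.

Run:
```python
from h import *
m,im=load("s4"); f=lambda c:np.array(c,float)+[-130,20]
for c,z in(([(427,43),(494,57),(481,125),(413,111)],70),([(441,7),(503,22),(467,166),(409,153)],34)):
    P=cast(m,f(c),z)[:,:2];E=np.roll(P,-1,0)-P;print(P.mean(0),np.linalg.norm(E,axis=1),np.degrees(np.arctan2(E[:,1],E[:,0]))%90)
pick((649.2,230.6),-12.2,34,9-31.5,40)
if bot.get_state()["gripper_force"]>10:
    place((452,-257),-1,9-31.5,0.95)
    over(452,-257,180,"p4"); over(649,230,200,"s5")
    a=load("p4")[1];b=load("s5")[1]
    cv2.imwrite("pics/c5.png",cv2.convertScaleAbs(np.hstack([a[20:320,170:470],b[20:320,170:470]]),alpha=1.8))
    for c in near(m:=load("s5")[0],b,(5,110,30),(35,255,255),34,(649,229),30): print(rect(m,c,34))
```

```text
[649.55530588 231.30487703] [48.23260178 48.43071173 51.06640356 48.17139664] [78.73694708 79.95808045 78.42055486 76.59442165]
[650.05328155 227.47692017] [ 49.36268635 117.1563264   50.426924   116.95944651] [77.33127823 76.5575254  77.08570937 76.03501692]
grip 0.576781576540127 43.311359882354736 [649.40464985 230.64397637  11.8279541 ] [-0.26469179 -0.02937933  1.44650702]
lift 0.580489779708853 42.80560076236725 [-0.56124027  0.70316599 -1.98884329] 69.1083
down True [ 451.93598291 -256.93048944  -19.19565357] [-0.65304695  0.21502019  5.10845982] 43.53726804256439
t 75.8667
(array([649.7, 227.9]), array([118.2,  51. ]), 75.9)
```

View pics/c5.png

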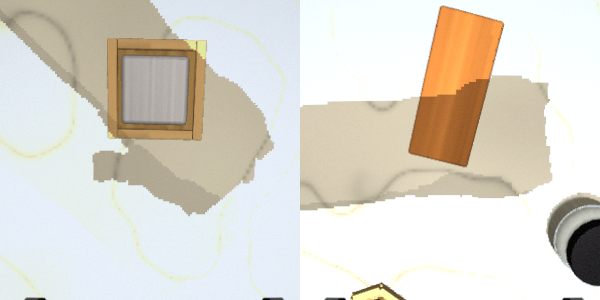

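The rivet tin is centred in its tray. Last is the case, at (649.7,227.9), 118x51 mm, long axis at 76°.

Run:
```python
from h import *
pick((649.7,227.9),-14,0,9-31.5,60)
if bot.get_state()["gripper_force"]>10:
    place((435.6,257.4),20.1,9-31.5,0.97)
    over(435.6,257.4,190,"p5")
    bot.move_ptp([400,0,250],rot(90)); t=shot("top","top5")[1]; a=load("p5")[1]
    cv2.imwrite("pics/c6.png",cv2.convertScaleAbs(np.hstack([a[10:310,120:420],t[130:430,120:500]]),alpha=1.8))
print(bot.get_state()["t"])
```

```text
grip 0.6013714196838595 65.96056938171387 [649.9702912  228.05237322 -22.03262561] [-0.59057634  0.17404965  3.46323918]
lift 0.5951536604774469 64.98989582061768 [ 0.65368123  0.45738259 -4.77763568] 83.7417
down True [435.51642666 257.3617896  -19.05806316] [-0.01099222  0.14537481  5.49356553] 65.93524932861328
t 89.4667
91.95
```

View pics/c6.png

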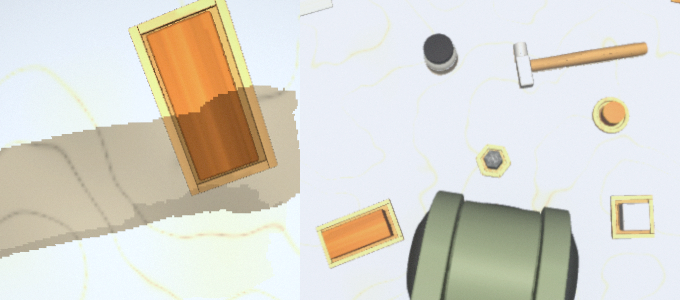

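All four pieces look seated (case at about (205,98) on the left; the others are in their trays on the right, and the jar and hammer are in place). I'll check the case centre, then hand in.

Run:
```python
from h import *
m,_=load("p5"); P=cast(m,np.array([(147,38),(213,12),(260,158),(196,183)])+[120,10],37)[:,:2]
E=np.roll(P,-1,0)-P; print(P.mean(0),np.linalg.norm(E,axis=1)); d=np.linalg.norm(P.mean(0)-[435.6,257.4]); print(d)
if d<8: print(bot.sign_off())
```

```text
[435.80955851 256.08803105] [ 52.549705   115.05290663  55.87221448 116.80746941]
1.3285997455248533
the job is handed in; nothing more can be done
None
```

I set all four pieces into their own trays in top-down order and handed the job in at about 92 s; the last pictures show each one seated and the hammer and glue jar in place, but I got no verdict back.

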